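Open the bar clamp on a soap mould

ROBOT

A 6-joint arm with a two-finger parallel gripper is mounted at the origin on the work surface. World frame = base frame: x ahead of the robot, y to its left, z up, the work surface at z = 0. Lengths are in mm, angles in rad, forces in N, time in s.
With the tool pointing down it reaches from about 275 to 1000 mm from the base axis. Payload 8.4 kg.
Tool frame: the origin (TCP) lies at the centre of the arm's flange, where the gripper is bolted on; the fingertips stand 173 mm ahead of it and the grasp point (between the pads) lies 155 mm ahead of it; z points along the fingers, y is the direction in which the jaws open and shut (so a half turn about z gives the same grasp; the last joint's range is limited). The gripper opens to 85 mm and grips with 20 to 120 N. Pads are 22 mm wide; open, the fingers measure 114 mm over their backs; the gripper's body (76 mm by 85 mm) begins 54 mm behind the grasp point. The pads swing forward as they close: fully open they stand 13 mm farther back than shut.
Start: joints at [-1.321, 0.353, 1.633, -0, 1.155, -0.002], TCP at [155.716, -605.295, 404.681] pointing down, gripper open.
Joint ranges: [-2.63, 2.63], [-0.92, 2.1], [0.06, 2.66], [-1.3, 4.44], [0, 2.69], [-3.02, 3.02]. Speed limits (rad/s): [2.22, 2.22, 2.79, 3.14, 3.14, 3.14].

INTERFACE

Orientations are given as [roll, pitch, yaw] about the fixed x, y, z axes, in that order (R = Rz(yaw) Ry(pitch) Rx(roll)).
In Python, from rig import sense, grab_frame, camera_model, sign_off gives the robot as it stands. The module is installed in compiled form; this text tells all that it offers.
- The arm moves only by the tool step_arm, never from a script. Its argument "commands" is a list of rows, each a list of 3 entries, a list of its own where there are three numbers: the shift along the tool's x, y, z in mm, then the turn about the tool's z in rad, then the opening, from 0 (shut) to 1 (fully open). A call has 1 to 20 rows; each row shifts and turns the pose as measured when the row begins, along the tool's axes as they then stand; what a row does not reach is not made up. A row lasts 1/8 s, in which the tool goes at most 62.5 mm and 10.7 degrees, less where a joint would pass 70% of its speed; a pose out of reach is approached as far as the arm can. A call with a gripper value outside its range is refused whole. The fingers move at their own pace and stop on an object; "force" is the grip in N (left out, the last holds). Time passes only in rows, so rows that do not move let the fingers close. It gives the time, the measured TCP pose, the force and the opening at its end, in the units of the state.
- sense(): the state, without advancing time (a new reading comes with each control period).
- grab_frame(name): name is "scene" or "top"; returns the picture (420x560x3 uint8, blue, green, red); there is no depth.
- camera_model(name): a dict with "fx", "fy", "cx", "cy" (pixels), "R" (3x3) and "t" (3): a world point X has camera coordinates R X + t. Camera axes: x right, y down, z forward; pixel columns grow to the right and rows downward; lengths in mm; the calibration is good to about 2 mm. A picture is of the moment at which its call begins. camera_model takes no time and is no camera call.
- sign_off(): hands the job in, once; it reports no verdict.
The state is a dict: "clock": time; "qpos": joint angles; "qvel": joint speeds; "joint_efforts": joint torques, N m; "eef_pos": TCP position; "tcp_rot": TCP orientation; "contact_force": force on the tool from outside, world axes, zero at the start; "wrist_torque": the same for the moment, N m; "opening": opening from 0.0 (shut) to 1.0 (fully open).
Only numpy, scipy, OpenCV 4.12 (cv2) and the standard library are available. Lean on these libraries where they do the work, as an engineer would, in place of code of your own. Each camera call takes 0.05 s, during which the arm holds its last target. There are 200 camera calls.

TASK

The soap has set and the clamp's screw is already slack. With a fingertip press down the release lever on the sliding jaw and, keeping it down, push the jaw along its bar away from the mould, all the way back against the stop pin, then let the lever spring up. Leave the mould standing where it is and do not disturb the soaps and the jar.

Things in the scene. Friction and masses are not known exactly. Their poses are not given: they have to be found in the camera images.
- station: Fixed aluminium bar clamp screwed on a plywood board 470 x 150 x 18 mm. Origin at table height under the bar's centre line; z up; x runs along the bar away from the mould: the way the jaw is pushed back. Bar 28 mm wide, x = -250 to 150 mm, its notched top 48 mm above the table. Screw head with T handle at x = -308 to -139 mm, 89 mm high; stop pin across the bar at x = 137 mm.
- jaw (a joint): Travel of the sliding jaw along the bar, m: about 0 at the start (beside the mould), 0.112 against the stop pin. Drag about 2.5 N. A sprung pawl on the lever, in the bar's notches, lets the jaw click towards the mould only; it goes back only while the release lever is held down.
- jaw_face (a point): Middle of the jaw's rubber face, at bar-top height (48 mm above the table). The jaw is a grey casting 52 mm wide that straddles the bar; its upright plate reaches from this point 15 mm back along +x of the station and 94 mm above the table. Behind the plate two cheeks slope down to 62 mm above the table at 46 mm behind the face, and end 50 mm behind it.
- release (a joint): Angle of the release lever, rad: 0 up (pawl in a notch), 0.30 down at its stop; the pawl is clear above about 0.22. Springs up when let go, though the pawl may rest a little raised on a notch's slope (up to 0.1). Pivot across the bar, 40 mm behind the jaw's face, 52 mm above the table. Pressing mid-pad takes about 2 N to start, 8 N fully down, less farther out.
- release_pad (a point): Centre of the top of the lever's thumb pad: steel plate 34 mm wide, 40 mm long (along the bar), behind the jaw, away from the mould. Moves with jaw and lever. Up: 73 mm behind the jaw's face, 72 mm above the table, rising 8 deg away from the jaw; fully down 11 mm lower, sloping 9 deg the other way. 18 mm beyond it a lip 10 mm high crosses the pad's end: push the jaw back against this.
- mould: Loose open wooden mould full of set soap, 100 mm (x, along the bar) x 233 mm (y) x 80 mm high, about 1.5 kg, standing on the bar and two wooden bearers between the screw's shoe and the sliding jaw with a few mm of play. Origin: centre of its underside, 48 mm above the table.
- soap_a: Loose round pressed soap, 70 mm across, 27 mm high, on a sheet of brown paper beside the board. Origin: centre of its underside.
- soap_b: Another soap, like soap_a.
- jar: Loose closed amber jar, 60 mm across, 70 mm high, on the table at the other side of the board. Origin: centre of its underside.

How it is judged (in metres and radians):
On the way, in this order (a step that is already met when the one before it is completed fails the run):
1. the release lever is pressed down by the fingers while the jaw is still at the mould (value of joint release above 0.2 rad and value of joint jaw below 0.03 m and contact force between the fingers and release above 1 N), for 0.1 s.
2. the jaw has been pushed back to the stop pin (value of joint jaw above 0.107 m), for 0.1 s.
At the end, for the whole second after the job is handed in: The sliding jaw stands within 5 mm of the stop pin, the release lever has sprung up, and the mould stands upright within 12 mm of where it was (value of joint jaw above 0.107 m and value of joint release below 0.18 rad and distance of mould from where it was at the start of the episode below 0.012 m and angle between mould's own z axis and vertical below 0.05 rad and linear speed of mould below 0.02 m/s); the robot touches nothing.
It fails at once if the mould is lifted, tipped or shoved (distance of mould from where it was at the start of the episode above 0.02 m or angle between mould's own z axis and vertical above 0.1 rad).
It fails at once if a soap or the jar is lifted, knocked or carried off (distance of any of soap_a, soap_b, jar from where it was at the start of the episode above 0.02 m).
It also fails if it takes over 35 s, if anything falls off the work surface, if the arm or the gripper's body presses on something with over 40 N, if the wrist force passes 120 N, or if a joint passes its speed limit or range.

## Working session

There is one attempt and no reset: what is moved stays moved. The work goes in short steps, Python scripts to look and compute and a tool call to move; the robot and the scene stay as the last step left them, time stands still between calls to the robot, and variables do not carry over. Pictures are saved under pics/ and viewed, about 8 in all and at most 12, crops included, and the job is handed in when it is done.

Besides the shell and the picture viewer there is one more tool, called after ">>>" as name(argument=value, ...) on one line, values as JSON. step_arm: Moves the arm, as the interface text tells. Its arguments: {"type":"object","properties":{"commands":{"type":"array","items":{"type":"array"}},"force":{"type":"number"}},"required":["commands"]}

```bash
mkdir -p pics
python3 - <<'E'
from rig import *
import cv2
for n in("scene","top"):
    cv2.imwrite(f"pics/{n}0.png",grab_frame(n)); c=camera_model(n); print(n,c)
print(sense())
E
```

```text
scene {'fx': 385.0396627008402, 'fy': 385.0396627008402, 'cx': 279.84315280512055, 'cy': 211.00408763158723, 'R': array([[-0.16371197,  0.9863864 , -0.01550026],
       [ 0.79006731,  0.12168719, -0.600821  ],
       [-0.59075548, -0.11060784, -0.7992333 ]]), 't': array([ 120.74194698, -381.30607222, 1066.79205612])}
top {'fx': 505.7903072081663, 'fy': 505.7903072081663, 'cx': 297.0186785269291, 'cy': 209.082228046048, 'R': array([[ 0.04311953, -0.99906073,  0.00428595],
       [-0.9769963 , -0.04306325, -0.20886309],
       [ 0.20885148,  0.00481872, -0.9779355 ]]), 't': array([-35.0043671 , 576.23932302, 692.10739756])}
{'clock': 0.1, 'qpos': array([-1.32139009e+00,  3.53591651e-01,  1.63406509e+00, -2.67862670e-05,
        1.15524100e+00, -2.39699563e-03]), 'qvel': array([-0.00091824, -0.00110744, -0.00254481,  0.00014205,  0.00189191,
        0.00052733]), 'joint_efforts': array([ 2.60813231e-04, -6.06356120e+01, -3.42820823e+01,  2.66333439e-05,
        4.02087666e-03, -1.71464319e-05]), 'eef_pos': array([ 155.66290331, -605.07860661,  404.02637647]), 'tcp_rot': array([-3.14028751e+00,  2.13640536e-05,  2.51814072e-01]), 'contact_force': array([-0.83401878,  0.13168992,  0.50595992]), 'wrist_torque': array([-0.04133708,  0.03625201, -0.02211654]), 'opening': 1.0006762289942397}
```

View pics/top0.png

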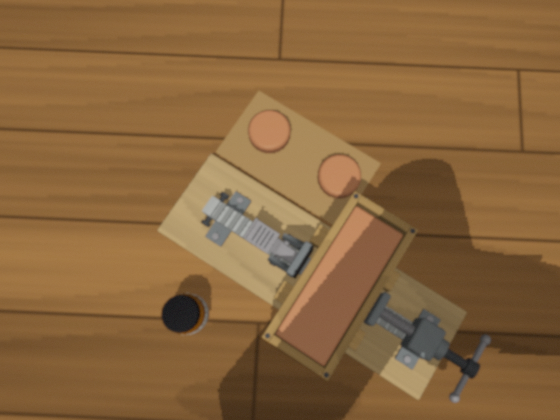

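View pics/scene0.png

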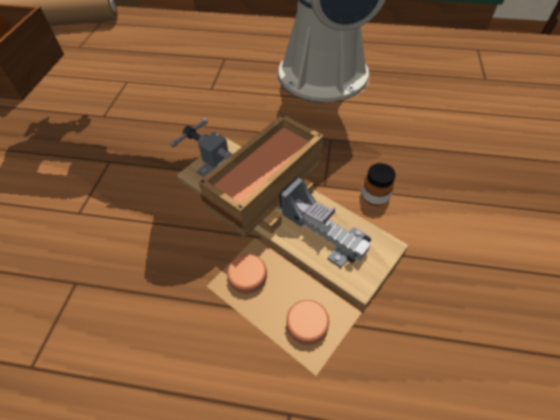

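The top view shows the mould at about (340,290), the jaw plate near (300,258), the bar running up-left to (210,207), soaps at (269,131) and (340,176), and the jar at (183,314). The scene view shows the same layout. I'll enlarge the clamp.

Run:
```python
import cv2,numpy as np
a=cv2.imread("pics/top0.png")[185:285,190:330]; a=cv2.resize(a,None,fx=5.7,fy=5.7,interpolation=cv2.INTER_CUBIC)
for i in range(0,140,20): cv2.putText(a,str(190+i),(int(i*5.7),10),0,.4,(0,0,255)); cv2.line(a,(int(i*5.7),12),(int(i*5.7),20),(0,0,255))
for i in range(0,100,20): cv2.putText(a,str(185+i),(0,int(i*5.7)+4),0,.4,(0,0,255))
cv2.imwrite("pics/c1.png",a)
a=cv2.imread("pics/scene0.png")[165:275,265:415]; a=cv2.resize(a,None,fx=5.3,fy=5.3,interpolation=cv2.INTER_CUBIC)
for i in range(0,150,20): cv2.putText(a,str(265+i),(int(i*5.3),10),0,.4,(0,0,255)); cv2.line(a,(int(i*5.3),12),(int(i*5.3),20),(0,0,255))
for i in range(0,110,20): cv2.putText(a,str(165+i),(0,int(i*5.3)+4),0,.4,(0,0,255))
cv2.imwrite("pics/c2.png",a)
```

```text
(no output)
```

View pics/c1.png

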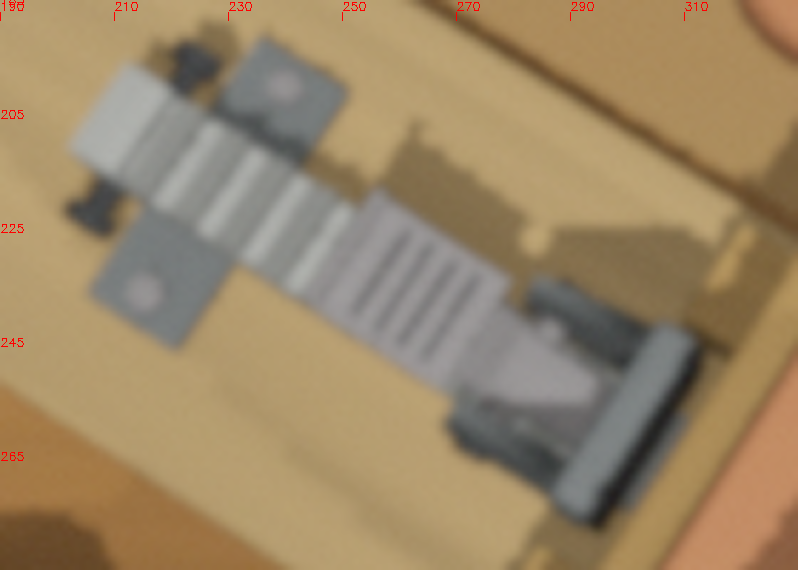

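View pics/c2.png

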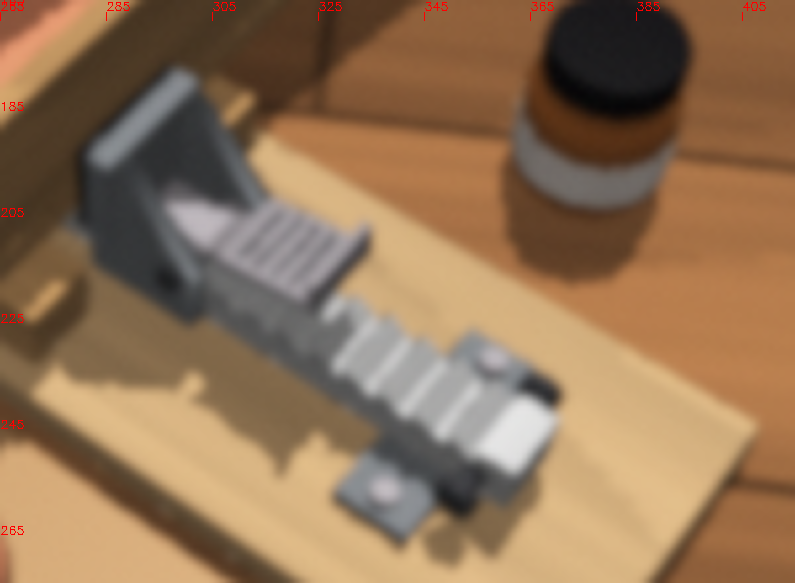

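c1 shows the lever pad with corners at about (256,218), (279,233), (269,254), (245,238), the plate top around (304–312,241–275), and the bar end at (202–213,196–210). c2 shows the pad with its raised lip at about (334,207)–(324,222).

```bash
cat > h.py <<'E'
import numpy as np
from rig import *
def ray(n,u,v,z):
    c=camera_model(n);R,t=np.array(c["R"]),np.array(c["t"])
    d=R.T@np.array([(u-c["cx"])/c["fx"],(v-c["cy"])/c["fy"],1]);o=-R.T@t
    return o+d*(z-o[2])/d[2]
def proj(n,X):
    c=camera_model(n);p=np.array(c["R"])@X+np.array(c["t"]);return np.array([c["cx"]+c["fx"]*p[0]/p[2],c["cy"]+c["fy"]*p[1]/p[2]])
E
python3 - <<'E'
from h import *
T=lambda x,y,z:ray("top",190+x/5.7,185+y/5.7,z)
S=lambda x,y,z:ray("scene",265+x/5.3,165+y/5.3,z)
P=dict(barend1=T(130,62,48),barend2=T(68,145,48),pl1=T(650,322,94),pl2=T(697,340,94),pl3=T(553,495,94),pl4=T(600,522,94),
lip1=T(378,190,84),lip2=T(315,298,84),padf1=T(510,275,70),padf2=T(448,392,70),
Sb1=S(500,475,48),Sb2=S(557,410,48),Spl1=S(92,160,94),Spl2=S(180,70,94),Spl3=S(200,80,94),Spl4=S(112,167,94),Slip1=S(368,228,84),Slip2=S(318,292,84),Spf1=S(207,255,70),Spf2=S(268,198,70))
for k,v in P.items(): print(k,v.round(1))
b=(P["barend1"]+P["barend2"])/2; p=sum(P["pl%d"%i] for i in(1,2,3,4))/4
sb=(P["Sb1"]+P["Sb2"])/2; sp=sum(P["Spl%d"%i] for i in(1,2,3,4))/4
for b,p in((b,p),(sb,sp)):
    d=(b-p)[:2]; print("yaw",np.arctan2(d[1],d[0]),np.linalg.norm(d),b,p)
for n,u,v in(("soapa",269,131,),("soapb",340,176)): print(n,ray("top",u,v,27))
print("jar",ray("top",182,314,70))
E
```

```text
barend1 [594.9 119.2  48. ]
barend2 [571.5 133.8  48. ]
pl1 [524.1 -21.9  94. ]
pl2 [520.2 -33.6  94. ]
pl3 [480.7  -0.   94. ]
pl4 [474.7 -11.7  94. ]
lip1 [556.1  47.8  84. ]
lip2 [528.   61.9  84. ]
padf1 [538.2  14.1  70. ]
padf2 [507.6  28.2  70. ]
Sb1 [596.3 116.2  48. ]
Sb2 [568.4 133.8  48. ]
Spl1 [523.  -29.6  94. ]
Spl2 [478.5  -5.8  94. ]
Spl3 [482.    1.7  94. ]
Spl4 [525.  -22.5  94. ]
Slip1 [529.9  64.5  84. ]
Slip2 [558.6  50.6  84. ]
Spf1 [538.8  12.2  70. ]
Spf2 [511.2  29.9  70. ]
yaw 1.0444021101517238 165.72569552242575 [583.20782433 126.49390739  48.        ] [499.94409172 -16.79655631  94.        ]
yaw 1.047290217182055 160.49817931135198 [582.36653231 124.95848771  48.        ] [502.13032315 -14.0444486   94.        ]
soapa [710.91217686  40.9169912   27.        ]
soapb [640.85432378 -75.23946459  27.        ]
jar [417.3727777 145.2315392  70.       ]
```

>>> step_arm(commands=[[[0,0,0],-0.16,0],[[0,0,0],-0.16,0],[[0,0,0],-0.16,0],[[0,0,0],-0.16,0],[[0,0,0],-0.155,0],[[45,0,0],0,0],[[50,0,0],0,0],[[50,0,0],0,0],[[50,0,0],0,0],[[50,0,0],0,0],[[50,0,0],0,0],[[50,0,0],0,0],[[50,0,0],0,0],[[50,0,0],0,0],[[50,0,0],0,0],[[50,0,0],0,0],[[50,0,0],0,0],[[50,0,0],0,0],[[50,0,0],0,0],[[30,0,0],0,0]])

```text
clock: 2.6
eef_pos: [509.5, 52.2, 402.6]
tcp_rot: [-3.137, -0.005, 1.07]
contact_force: [-0.3, 0.5, 0.2]
opening: 0.003
```

>>> step_arm(commands=[[[0,0,0],0.024,0],[[7,26,0],0,0],[[0,0,40],0,0],[[0,0,45],0,0],[[0,0,42],0,0],[[0,0,0],0,0]])

```text
clock: 3.35
eef_pos: [534.5, 44.1, 272.3]
tcp_rot: [-3.136, -0.003, 1.043]
contact_force: [0.3, -0.4, 0.3]
opening: 0.0
```

Run:
```python
from h import *
import cv2
from scipy.spatial.transform import Rotation as Ro
s=sense(); R=Ro.from_euler("xyz",s["tcp_rot"]).as_matrix(); tip=s["eef_pos"]+R[:,2]*173
print(s["eef_pos"],s["tcp_rot"],tip,s["contact_force"])
out=[]
for n,(x,y) in (("scene",(265,90)),("top",(200,160))):
    f=grab_frame(n)
    a=f[y:y+150,x:x+130].copy(); a=cv2.resize(a,None,fx=3,fy=3,interpolation=cv2.INTER_CUBIC)
    p=(proj(n,tip)-[x,y])*3; print(n,p); cv2.circle(a,(int(p[0]),int(p[1])),3,(0,0,255),1)
    for zz in (72,): 
        q=(proj(n,np.array([533.8,41.4,72]))-[x,y])*3; cv2.circle(a,(int(q[0]),int(q[1])),3,(0,255,0),1)
    out.append(a)
cv2.imwrite("pics/d1.png",np.hstack(out))
```

```text
[534.52870837  44.08844149 272.26538415] [-3.13604288 -0.0033609   1.04330585] [533.99177697  45.07412082  99.2690254 ] [ 0.27626821 -0.39630824  0.25476121]
scene [176.56613437 339.50391282]
top [169.57287436 215.63995349]
```

View pics/d1.png

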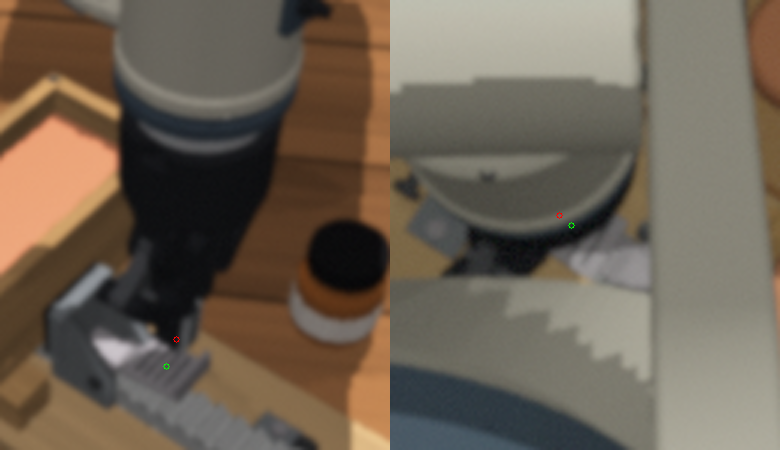

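The scene view (left) shows the shut fingertips, at about (177,339), over the rear of the pad (centre about (166,366)). The jaw and mould haven't moved. In the top view the arm hides the pad. I'll go down onto it.

>>> step_arm(commands=[[[0,1.5,10],0,0],[[0,0,11],0,0],[[0,0,4],0,0],[[0,0,3],0,0],[[0,0,3],0,0]])

```text
clock: 4.08
eef_pos: [539.6, 43.6, 247.2]
tcp_rot: [3.136, -0.011, 1.043]
contact_force: [-0.9, -2.2, 0.6]
opening: -0.003
```

```bash
cat >> h.py <<'E'
from scipy.spatial.transform import Rotation as Ro
def st():
    s=sense(); R=Ro.from_euler("xyz",s["tcp_rot"]).as_matrix(); tip=s["eef_pos"]+R[:,2]*173
    u=np.array([.5,.866,0]);v=np.array([.866,-.5,0]);d=tip-[533.8,41.4,0]
    print("tip",tip.round(1),"along/across from pad0",(d@u).round(1),(d@v).round(1),"F u,v,z",[(s["contact_force"]@a).round(1) for a in(u,v,np.array([0,0,1]))],s["tcp_rot"],s["clock"])
E
python3 -c "from h import *; st()"
```

```text
tip [541.4  44.7  74.2] along/across from pad0 6.6 4.9 F u,v,z [np.float64(-2.4), np.float64(0.3), np.float64(0.6)] [ 3.13598524 -0.01075395  1.0434076 ] 4.075
```

The fingertips drifted 3 mm towards the lip and 5 mm sideways. I'll back off and correct that.

>>> step_arm(commands=[[[-3,-3,-3],0,0],[[-1,-1,0],0,0],[[0,0,0],0,0]])

```text
clock: 4.45
eef_pos: [533.6, 42.1, 250.2]
tcp_rot: [3.136, -0.011, 1.043]
contact_force: [-0.5, 0.3, -0.0]
opening: 0.001
```

```bash
python3 -c "from h import *; st()"
```

```text
tip [535.4  43.2  77.2] along/across from pad0 2.4 0.5 F u,v,z [np.float64(0.0), np.float64(-0.6), np.float64(-0.0)] [ 3.13618122 -0.01080881  1.04336237] 4.45
```

>>> step_arm(commands=[[[0,0,3],0,0],[[0,0,3],0,0],[[0,0,3],0,0],[[0,0,2],0,0]])

```text
clock: 4.95
eef_pos: [534.7, 42.9, 239.5]
tcp_rot: [3.135, -0.013, 1.043]
contact_force: [-1.1, 3.7, 6.2]
opening: 0.002
```

```bash
python3 -c "from h import *; st()"
```

```text
tip [536.9  44.3  66.5] along/across from pad0 4.0 1.2 F u,v,z [np.float64(2.7), np.float64(-2.8), np.float64(6.2)] [ 3.13453761 -0.01343023  1.04291203] 4.95
```

>>> step_arm(commands=[[[0,0,2],0,0],[[0,0,2],0,0],[[0,0,1],0,0]])

```text
clock: 5.32
eef_pos: [535.2, 43.7, 235.1]
tcp_rot: [3.135, -0.015, 1.042]
contact_force: [-2.1, 3.0, 8.7]
opening: 0.002
```

```bash
python3 -c "from h import *; st()"
```

```text
tip [537.5  45.3  62.2] along/across from pad0 5.2 1.3 F u,v,z [np.float64(1.6), np.float64(-3.3), np.float64(8.7)] [ 3.13460628 -0.01486129  1.04248499] 5.325
```

>>> step_arm(commands=[[[0,0,1],0,0],[[0,0,1],0,0],[[0,0,0.5],0,0]])

```text
clock: 5.7
eef_pos: [535.3, 43.8, 234.6]
tcp_rot: [3.135, -0.015, 1.043]
contact_force: [-4.7, 0.2, 12.8]
opening: -0.002
```

```bash
python3 -c "from h import *; st()"
```

```text
tip [537.6  45.4  61.7] along/across from pad0 5.4 1.3 F u,v,z [np.float64(-2.2), np.float64(-4.1), np.float64(12.8)] [ 3.13472933 -0.01461046  1.04284983] 5.7
```

The lever is at its stop: 12.8 N with the tip at z 61.7. Now I'll push.

>>> step_arm(commands=[[[4,0,1.5],0,0],[[6,0,1.5],0,0],[[8,0,1.5],0,0],[[8,0,1.5],0,0]])

```text
clock: 6.2
eef_pos: [548.5, 66.3, 234.1]
tcp_rot: [3.135, -0.013, 1.042]
contact_force: [-7.6, 0.0, 23.1]
opening: 0.004
```

```bash
python3 -c "from h import *; st()"
```

```text
tip [550.6  67.7  61.2] along/across from pad0 31.2 1.4 F u,v,z [np.float64(-3.8), np.float64(-6.6), np.float64(23.1)] [ 3.13528594 -0.01343272  1.04244744] 6.2
```

>>> step_arm(commands=[[[8,0,0.8],0,0],[[8,0,0.8],0,0],[[8,0,0.8],0,0],[[8,0,0.8],0,0],[[8,0,0.8],0,0],[[8,0,0.8],0,0]])

```text
clock: 6.95
eef_pos: [572.4, 107.9, 234.6]
tcp_rot: [3.137, -0.009, 1.044]
contact_force: [-4.2, -1.3, 13.7]
opening: 0.001
```

```bash
python3 -c "from h import *; st()"
```

```text
tip [573.9 108.8  61.6] along/across from pad0 78.4 1.0 F u,v,z [np.float64(-3.2), np.float64(-3.0), np.float64(13.7)] [ 3.1366757  -0.0089094   1.04379253] 6.95
```

>>> step_arm(commands=[[[8,0,1],0,0],[[8,0,1],0,0],[[8,0,1],0,0],[[6,0,1],0,0],[[5,0,1],0,0],[[4,0,1],0,0],[[4,0,1],0,0]])

```text
clock: 7.82
eef_pos: [594.1, 145.1, 234.2]
tcp_rot: [3.137, -0.004, 1.046]
contact_force: [-2.8, -4.3, 11.0]
opening: -0.001
```

```bash
python3 -c "from h import *; st()"
```

```text
tip [595.1 145.3  61.2] along/across from pad0 120.7 1.1 F u,v,z [np.float64(-5.1), np.float64(-0.3), np.float64(11.0)] [ 3.13732577 -0.00405526  1.04551457] 7.825
```

Nearly there. I'll push on until the force along the bar rises.

>>> step_arm(commands=[[[3,0,1],0,0],[[3,0,1],0,0],[[3,0,1],0,0]])

```text
clock: 8.2
eef_pos: [596.5, 148.4, 233.0]
tcp_rot: [3.14, 0.01, 1.049]
contact_force: [-9.1, -14.7, 24.1]
opening: 0.003
```

```bash
python3 -c "from h import *; st()"
```

```text
tip [595.9 146.7  60. ] along/across from pad0 122.3 1.1 F u,v,z [np.float64(-17.3), np.float64(-0.5), np.float64(24.1)] [3.13956013 0.00995402 1.04900672] 8.2
```

The force along the bar jumped to 17 N with no further travel, so the jaw is at the stop pin. I'll lift off now.

>>> step_arm(commands=[[[-1,0,-5],0,0],[[0,0,-8],0,0],[[0,0,-15],0,0],[[0,0,-40],0,0],[[0,0,-45],0,0],[[0,0,-45],0,0],[[0,40,0],0,0],[[0,0,0],0,0]])

```text
clock: 9.2
eef_pos: [630.5, 126.6, 392.5]
tcp_rot: [-3.139, 0.022, 1.051]
contact_force: [0.4, 1.2, 0.0]
opening: 0.001
```

>>> step_arm(commands=[[[-50,0,0],0,0],[[-50,0,0],0,0],[[-50,0,0],0,0],[[-50,0,0],0,0],[[-50,0,0],0,0],[[-50,0,0],0,0],[[-50,0,0],0,0],[[-50,0,0],0,0],[[-50,0,0],0,0],[[-50,0,0],0,0],[[0,0,0],0,0],[[0,0,0],0,0]])

```text
clock: 10.7
eef_pos: [370.3, -313.6, 397.8]
tcp_rot: [-3.129, 0.021, 1.053]
contact_force: [0.2, 0.4, 0.8]
opening: 0.004
```

Run:
```python
from h import *
import cv2
s=grab_frame("scene");t=grab_frame("top")
a=cv2.resize(s[100:350,180:420],(400,417)); b=cv2.resize(t[80:400,150:480],(400,388)); b=np.vstack([b,np.zeros((29,400,3),np.uint8)])
cv2.imwrite("pics/e1.png",np.hstack([a,b]));cv2.imwrite("pics/s1.png",s);cv2.imwrite("pics/t1.png",t); st()
```

```text
tip [ 367.1 -315.3  224.9] along/across from pad0 -392.3 34.0 F u,v,z [np.float64(0.4), np.float64(0.0), np.float64(0.0)] [-3.12904636  0.02108395  1.05461698] 10.8
```

View pics/e1.png

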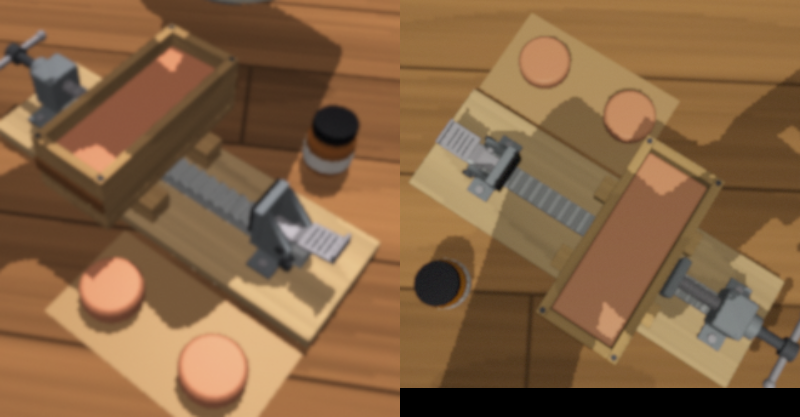

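The jaw is now at the bar's far end, with its plate at about (505,165) in the top half. The mould, soaps and jar look unmoved. I'll measure the jaw's travel and check the lever in an enlarged view.

Run:
```python
import cv2,numpy as np
s=cv2.imread("pics/s1.png")[200:270,320:400]; t=cv2.imread("pics/t1.png")[170:250,175:265]
a=cv2.resize(s,None,fx=5,fy=5,interpolation=cv2.INTER_CUBIC);b=cv2.resize(t,None,fx=4.4,fy=4.4,interpolation=cv2.INTER_CUBIC)
c=np.zeros((360,800,3),np.uint8);c[:350,:400]=a;c[:b.shape[0],400:400+b.shape[1]]=b
cv2.imwrite("pics/f1.png",c)
# shift of the mould's and soaps' patches by template matching
for n,w in(("s",dict(mould=(205,120,115,105),soapA=(225,250,45,45),soapB=(285,298,48,46),jar=(360,163,38,44))),("t",dict(mould=(265,190,155,190),soapA=(246,108,46,46),soapB=(317,152,46,46)))):
    A=cv2.cvtColor(cv2.imread("pics/%s0.png"%("scene" if n=="s" else "top")),6);B=cv2.cvtColor(cv2.imread(f"pics/{n}1.png"),6)
    for k,(x,y,W,H) in w.items():
        r=cv2.matchTemplate(B[y-12:y+H+12,x-12:x+W+12],A[y:y+H,x:x+W],cv2.TM_CCOEFF_NORMED);_,m,_,p=cv2.minMaxLoc(r);print(n,k,p[0]-12,p[1]-12,round(m,3))
```

```text
s mould -1 0 0.661
s soapA 0 0 0.866
s soapB 0 0 1.0
s jar 0 0 0.928
t mould 0 0 0.444
t soapA 0 0 0.997
t soapB 0 0 0.882
```

View pics/f1.png

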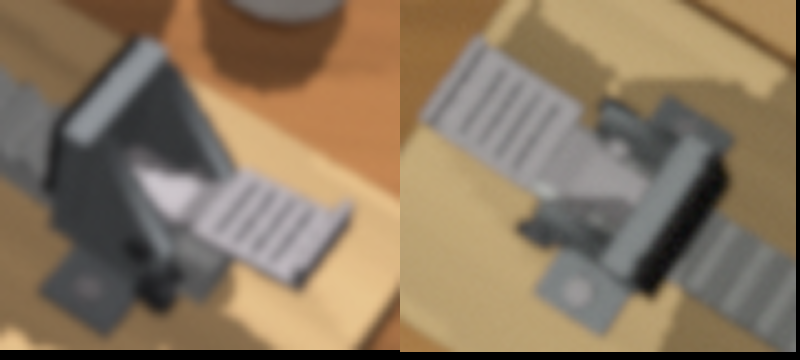

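Run:
```python
from h import *
T=lambda x,y,z:ray("top",175+(x-400)/4.4,170+y/4.4,z)
S=lambda x,y,z:ray("scene",320+x/5,200+y/5,z)
p=sum(T(*c,94) for c in((685,133),(718,150),(605,270),(640,290)))/4
q=sum(S(*c,94) for c in((65,130),(140,40),(160,48),(85,142)))/4
u=np.array([.5,.866,0])
print((p-[499.9,-16.8,94])@u,(q-[502.1,-14,94])@u)
# lip top: z where both rays agree
for z in (66,72,78,84,88): print(z,[((a-b)[:2]).round(1) for a,b in((T(483,38,z),S(300,280,z)),(T(425,118,z),S(350,205,z)))])
```

```text
108.74158305605756 108.25028823402813
66 [array([11.1, -1.5]), array([14.8, -0.9])]
72 [array([ 5.8, -1.8]), array([ 9.3, -1.1])]
78 [array([ 0.5, -2. ]), array([ 3.9, -1.3])]
84 [array([-4.9, -2.2]), array([-1.5, -1.4])]
88 [array([-8.4, -2.3]), array([-5.2, -1.6])]
```

```bash
python3 -c "
from rig import *
print(sense()['contact_force'],sense()['clock']); print(sign_off())"
```

```text
[0.20987961 0.30809087 0.02171207] 10.8
the job is handed in; nothing more can be done
None
```

I pressed the release lever to its stop with the shut fingertips, pushed the jaw back along the bar to the stop pin, then lifted off and moved the arm clear. I handed in at 10.8 s; no verdict is reported.

**Lever pressed:** the tip bottomed at z 61.7 mm with about 13 N before I pushed.

**Jaw at the stop:** the force along the bar jumped to 17 N with no further travel. Afterwards both cameras put the jaw's travel at about 108.5 mm (error about 2 mm). That is less than the nominal 112 mm and only 1.5 mm over the 107 mm limit. Measured from the bar's end instead, the jaw's rear edge lies right at the pin. I take the difference as picking error plus an unknown start offset, but pictures alone don't settle it.

**Lever sprung up:** its lip came out at about 79–82 mm high, against roughly 84 mm fully up and 68 mm down, so it is up or nearly so.

**Mould, soaps and jar:** matching before and after pictures showed shifts of at most 1 pixel. The mould's match was weak (0.44–0.66) because the shadows changed, but it looked unmoved and upright.

**A slip on the way:** on the first descent the fingertips drifted about 3 mm and touched the lip with about 2.4 N. I raised and re-centred them before pressing. At the end the robot was clear of everything, with contact force near 0.

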